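Cover the washed canisters from the stack of lids

ROBOT

A 7-joint arm with a two-finger parallel gripper is mounted at the origin on the work surface. World frame = base frame: x ahead of the robot, y to its left, z up, the work surface at z = 0. Lengths are in m, angles in rad, forces in N, time in s.
With the tool pointing down it reaches from about 0.425 to 0.95 m from the base axis. Payload 4.7 kg.
Tool frame: the origin (TCP) lies between the finger pads; the fingertips stand 25 mm ahead of it and the grasp point (between the pads) lies 6 mm ahead of it; x points along the fingers, z is the direction in which the jaws open and shut, and the axes are right-handed (so a half turn about x gives the same grasp; the last joint's range is limited). The gripper opens to 85 mm and grips with 20 to 120 N. Pads are 22 mm wide; open, the fingers measure 114 mm over their backs; the gripper's body (76 mm by 85 mm) begins 54 mm behind the grasp point. The pads swing forward as they close: fully open they stand 13 mm farther back than shut.
Start: joints at [-0.029, 0.469, -0.049, 1.532, 0.024, 1.141, -0.082], TCP at [0.675, 0, 0.256] pointing down, gripper open.
Joint ranges: [-2.59, 2.59], [-0.33, 1.99], [-1.39, 1.29], [0.1, 2.45], [-1.04, 4.18], [0.21, 1.99], [-2.66, 2.66]. Speed limits (rad/s): [2.57, 2.57, 3.14, 3.14, 3.14, 3.14, 3.14].

INTERFACE

Orientations are given as a 3x3 rotation matrix whose columns are the frame's x, y, z axes.
In Python, from rig import * gives the robot as it stands. Calls block until the motion is done:
- movep(position, orientation): joint-space move of the TCP to a pose.
- move_l(position, attitude=None, feed=0.15, until_force=None): straight line of the TCP; attitude=None keeps the orientation; feed is the mean speed in m/s. With until_force (N) it stops when the force on the tool has changed by that much, and returns True; else False.
- move_joints(angles): joint-space move.
- command_gripper(opening, newtons=None): finger opening in m; newtons is the grip in N (None keeps the last); returns when the fingers have stopped.
- sleep(seconds).
- inverse_kinematics(position, orientation): joint angles nearest the present ones, or None.
- sense(): the state.
- camera(name): name is "scene" or "side" or "wrist"; returns (picture, depth): 384x512x3 uint8, red, green, blue; 384x512 float32, m along the optical axis (not along the pixel's ray), 0 where there is no reading.
- camera_params(name): a dict with "K" (3x3 intrinsics, pixels), "position" and "rotation" of the camera in the world; the wrist camera has in their place "tool_from_camera" (4x4, takes a point from camera to tool coordinates, whose origin is the TCP and whose axes are the tool frame's). Camera axes: x right, y down, z forward; pixel columns grow to the right and rows downward; lengths in m; the calibration is good to about 2 mm. A picture is of the moment at which its call begins: read the wrist's pose just before it. camera_params takes no time and is no camera call.
A pose or a line that the arm cannot do raises Unreachable and nothing moves.
- finish_job(): hands the job in, once; it reports no verdict.
The state is a dict: "time_s": time; "joint_pos": joint angles; "qd": joint speeds; "joint_efforts": joint torques, N m; "position": TCP position; "tcp_rot": TCP orientation; "wrist_force": force on the tool from outside, world axes, zero at the start; "ft_torque": the same for the moment, N m; "finger_gap": finger opening in m.
Only numpy, scipy, OpenCV 4.12 (cv2) and the standard library are available. Lean on these libraries where they do the work, as an engineer would, in place of code of your own. Each camera call takes 0.05 s, during which the arm holds its last target.

TASK

The four washed steel canisters are going into storage and must be covered. Take the stack of lids apart and put on every canister the lid of its own size, fully down and level on the rim. Leave the glass jar and the shaker standing where they are.

Things in the scene. Friction and masses are not known exactly. Their poses are not given: they have to be found in the camera images.
- lid_mini_mid (a point): Smallest round pale metal lid (70 g); the point is on its axis, half-way up, 28 mm above its lower edge; z up. Flared skirt 92 mm across at the lower edge, flat top 78 mm across, 4 mm above this point; on it an upright black knob, diameter 22, height 24 (4 to 28 above this point). Hollow below, 29 deep. Stands on the next larger lid's top, over its knob; topmost of the stack.
- lid_small_mid (a point): Second smallest round pale metal lid (100 g); the point is on its axis, half-way up, 28 mm above its lower edge; z up. Flared skirt 118 mm across at the lower edge, flat top 104 mm across, 4 mm above this point; on it an upright black knob, diameter 22, height 24 (4 to 28 above this point). Hollow below, 29 deep. Stands on the next larger lid's top, over its knob, under the smaller lids.
- lid_medium_mid (a point): Second largest round pale metal lid (140 g); the point is on its axis, half-way up, 28 mm above its lower edge; z up. Flared skirt 144 mm across at the lower edge, flat top 130 mm across, 4 mm above this point; on it an upright black knob, diameter 22, height 24 (4 to 28 above this point). Hollow below, 29 deep. Stands on the next larger lid's top, over its knob, under the smaller lids.
- lid_large_mid (a point): Largest round pale metal lid (190 g); the point is on its axis, half-way up, 28 mm above its lower edge; z up. Flared skirt 170 mm across at the lower edge, flat top 156 mm across, 4 mm above this point; on it an upright black knob, diameter 22, height 24 (4 to 28 above this point). Hollow below, 29 deep. Bottom of the stack, on the table.
- pot_mini_rim (a point): Centre of the mouth, level with the rim, of the smallest open round steel canister: straight wall 4 mm, 68 mm outside diameter, 60 mm tall, empty, loose on the table; z up. The smallest lid fits over it, with 10 mm play all round at the lid's lower edge and 3 mm under its top; seated, the lid's point is 1 mm below this one.
- pot_small_rim (a point): Centre of the mouth, level with the rim, of the second smallest open round steel canister: straight wall 4 mm, 94 mm outside diameter, 70 mm tall, empty, loose on the table; z up. The second smallest lid fits over it, with 10 mm play all round at the lid's lower edge and 3 mm under its top; seated, the lid's point is 1 mm below this one.
- pot_medium_rim (a point): Centre of the mouth, level with the rim, of the second largest open round steel canister: straight wall 4 mm, 120 mm outside diameter, 80 mm tall, empty, loose on the table; z up. The second largest lid fits over it, with 10 mm play all round at the lid's lower edge and 3 mm under its top; seated, the lid's point is 1 mm below this one.
- pot_large_rim (a point): Centre of the mouth, level with the rim, of the largest open round steel canister: straight wall 4 mm, 146 mm outside diameter, 90 mm tall, empty, loose on the table; z up. The largest lid fits over it, with 10 mm play all round at the lid's lower edge and 3 mm under its top; seated, the lid's point is 1 mm below this one.
- jar: A small amber glass jar with a white cap, 52 mm in diameter, 85 mm tall, standing loose among the canisters; origin at the centre of its underside, z up.
- shaker: A small plain metal shaker, 54 mm in diameter, 84 mm tall, domed top with small holes, standing loose among the canisters; origin at the centre of its underside, z up.
Mind the look-alikes: they are no part of the job. Leave any purple look-alike of the part that bears lid_large_mid alone.

How it is judged:
By the outcome, as a careful person would: the job done as asked, in the order asked, and still so for the second after the job is handed in, with the robot touching nothing.
It also fails if it takes over 122 s, if anything falls off the work surface, if the arm or the gripper's body presses on something with over 40 N, if the wrist force passes 120 N, or if a joint passes its speed limit or range.

## Working session

There is one attempt and no reset: what is moved stays moved. The work goes in short steps, each a Python script; the robot and the scene stay as the last script left them, time stands still between calls to the robot, and variables do not carry over. Pictures are saved under pics/ and viewed, and the job is handed in when it is done.

```bash
mkdir -p pics; ls
python3 - <<'E'
from rig import *
import cv2,numpy as np
print(sense())
for n in ["scene","side","wrist"]:
    p,d=camera(n); cv2.imwrite(f"pics/{n}0.png",p[:,:,::-1]); np.savez(f"{n}0.npz",p=p,d=d)
    print(n,camera_params(n))
E
```

```text
pics
{'time_s': 0.0, 'joint_pos': array([-0.02890245,  0.4694864 , -0.0485904 ,  1.53370404,  0.02409306,
        1.14099974, -0.08229511]), 'qd': array([-1.54939554e-03,  3.02127844e-04,  8.64691461e-04,  9.93185474e-05,
        1.20144537e-03,  1.51909638e-03,  5.86616785e-04]), 'joint_efforts': array([ 1.18357209e-03, -5.10321057e+01, -4.63755790e-02, -2.37716943e+01,
        1.05899444e-02,  7.35067850e-03,  1.56414734e-05]), 'position': array([6.74459310e-01, 1.28642878e-05, 2.55226770e-01]), 'tcp_rot': array([[-2.01093711e-03, -3.23027276e-05,  9.99997978e-01],
       [-7.00229123e-05,  9.99999997e-01,  3.21619809e-05],
       [-9.99997976e-01, -6.99580949e-05, -2.01093936e-03]]), 'wrist_force': array([-1.17448538,  0.17980029,  0.63200687]), 'ft_torque': array([-0.0592817 , -0.03863046, -0.0137513 ]), 'finger_gap': 0.08499258462045116}
scene {'K': array([[496.33547509,   0.        , 254.16979513],
       [  0.        , 496.33547509, 200.81883441],
       [  0.        ,   0.        ,   1.        ]]), 'position': array([ 1.42738895, -0.68632344,  0.99423497]), 'rotation': array(
[... 349 characters left out ...]
0.92290059]), 'rotation': array([[-0.90931012, -0.27305269,  0.31400211],
       [-0.41610648,  0.59078658, -0.69125004],
       [ 0.00323945, -0.75921897, -0.65082721]])}
wrist {'K': array([[315.13030504,   0.        , 252.477538  ],
       [  0.        , 315.13030504, 196.56254185],
       [  0.        ,   0.        ,   1.        ]]), 'tool_from_camera': array([[ 1.00447671e-03, -2.73657085e-01,  9.61826799e-01,
        -1.17325436e-01],
       [-7.76087814e-04, -9.61827208e-01, -2.73656391e-01,
         6.96303167e-02],
       [ 9.99999194e-01, -4.71580587e-04, -1.17851496e-03,
         9.76401038e-04],
       [ 0.00000000e+00,  0.00000000e+00,  0.00000000e+00,
         1.00000000e+00]])}
```

View pics/scene0.png

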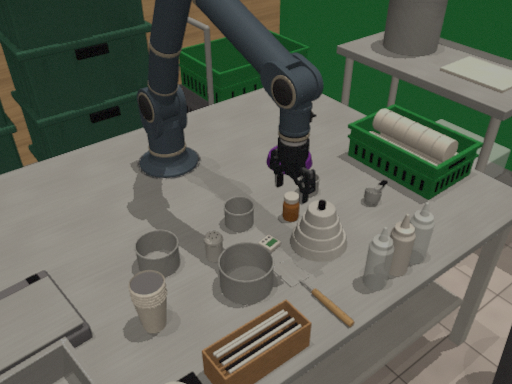

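View pics/side0.png

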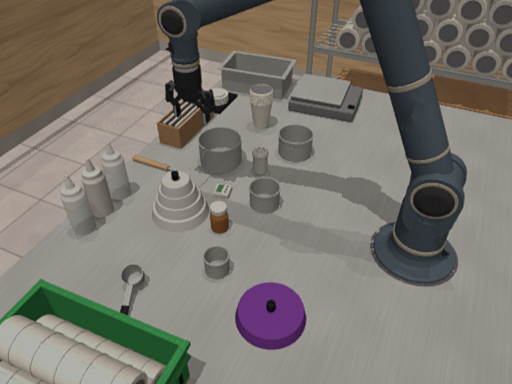

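View pics/wrist0.png

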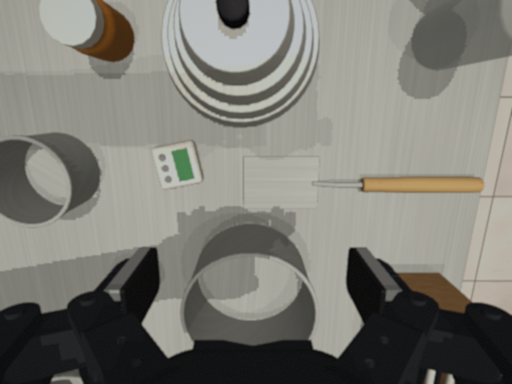

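The side picture shows the stack with its knob at (175,176). The pots are at (220,150) large, (295,143) medium, (265,195) small and (217,262) mini. The jar is at (219,217), the shaker at (260,161), and the purple decoy at (271,313). Next I fit the rims in the point clouds.

```bash
cat > h.py <<'E'
from rig import *
import numpy as np, cv2
from scipy.optimize import least_squares
def cloud(n,d,T=None):
    c=camera_params(n);K=c["K"]
    v,u=np.mgrid[:d.shape[0],:d.shape[1]]
    P=np.stack([(u-K[0,2])/K[0,0]*d,(v-K[1,2])/K[1,1]*d,d],-1)
    if T is None: R,t=c["rotation"],c["position"]
    else:
        M=c["tool_from_camera"];R=T[0]@M[:3,:3];t=T[0]@M[:3,3]+T[1]
    W=P@R.T+t; W[d<=0]=np.nan
    return W
def fit(P,r,c0):
    f=lambda c:np.hypot(P[:,0]-c[0],P[:,1]-c[1])-r
    s=least_squares(f,c0,loss='soft_l1',f_scale=.002)
    return s.x,np.median(abs(s.fun))
E
python3 - <<'E'
from h import *
W={}
for n in ["scene","side"]:
    W[n]=cloud(n,np.load(n+"0.npz")["d"])
T=(sense()["tcp_rot"],sense()["position"])
W["wrist"]=cloud("wrist",np.load("wrist0.npz")["d"],T)
s=W["side"]
def med(u,v,k=3): return np.nanmedian(s[v-k:v+k+1,u-k:u+k+1].reshape(-1,3),0)
print("knob",med(175,175,1),"table",med(330,200), np.nanmedian(W["scene"][150:155,60:65].reshape(-1,3),0))
for nm,(u,v),ro,h in [("large",(220,152),.073,.09),("medium",(295,145),.06,.08),("small",(265,195),.047,.07),("mini",(217,262),.034,.06)]:
    c0=med(u,v)[:2]
    for cam in W:
        c=c0.copy()
        for it in range(6):
            P=W[cam].reshape(-1,3); P=P[np.isfinite(P[:,0])]
            rr=np.hypot(P[:,0]-c[0],P[:,1]-c[1])
            Q=P[(rr<ro+.02)&(rr>ro-.025)&(abs(P[:,2]-h)<.005)]
            if len(Q)<8: break
            c,e=fit(Q,ro-.002,c)
        if len(Q)>=8:
            a=np.arctan2(Q[:,1]-c[1],Q[:,0]-c[0]); print(nm,cam,c,e,len(Q),"ang bins",len(set((a*4).astype(int))))
# stack tops
k=med(175,175,1)
for nm,R,z in [("mini",.039,None),("small",.052,None),("medium",.065,None),("large",.078,None)]: pass
for cam in W:
    P=W[cam].reshape(-1,3);P=P[np.isfinite(P[:,0])]
    rr=np.hypot(P[:,0]-k[0],P[:,1]-k[1]);Q=P[(rr<.095)&(P[:,2]>.008)]
    print(cam,np.histogram(Q[:,2],np.arange(0,.19,.008))[0],Q[:,2].max(),Q[Q[:,2]>Q[:,2].max()-.004].mean(0))
for nm,(u,v) in {"jar":(219,208),"shaker":(260,153),"purple":(271,305)}.items(): print(nm,med(u,v,1))
E
```

```text
knob [0.65427061 0.13857491 0.14651865] table [ 0.26800424 -0.10185416  0.00176432] [-0.6734649  -0.2137433  -0.21018869]
large scene [ 0.67215857 -0.14329533] 0.0013398834742853472 275 ang bins 25
large side [ 0.67007387 -0.14091732] 0.0015014460128036297 198 ang bins 25
large wrist [ 0.67150477 -0.14057692] 0.0010434141632568589 1259 ang bins 17
medium scene [ 0.4600823  -0.29194191] 0.0013893864485848458 194 ang bins 25
medium side [ 0.45726447 -0.28966506] 0.0014154688720646944 149 ang bins 25
small scene [ 0.4480893  -0.00547174] 0.0015161832725486095 120 ang bins 25
small side [ 0.44614084 -0.00230389] 0.0012021417583815905 165 ang bins 25
small wrist [ 0.44844529 -0.00219691] 0.0009267822518500071 1031 ang bins 17
mini scene [0.45742792 0.27728372] 0.0011439170423152498 23 ang bins 10
mini side [0.45544666 0.28007386] 0.0010724011154192095 153 ang bins 25
scene [  0 138 147 229 158 121 129 210 151 114 101 185 114  95  75 316  58  16
  32   5   0   0   0] 0.15443897181601718 [0.66361986 0.12864519 0.15171442]
side [  0 158 143 199 256 124 118 178 180 108 106 136 141  81  90 199 198  18
  31  12   0   0   0] 0.5730198825206818 [0.65949446 0.04388032 0.57301988]
wrist [   0  197  192 1425  475  246  236 2080  496  317  328 2357  511  414
  437 5973  282   94  655   12    0    0    0] 0.15294739561115836 [0.66256646 0.12885523 0.15047787]
jar [0.51559533 0.14871087 0.08674664]
shaker [ 0.51994245 -0.13558572  0.08081063]
purple [0.27020798 0.35487136 0.05698517]
```

Both cameras place the rims within 3 mm of each other, and the stack heights match what they should be (top 0.128, knob 0.152). I'll tour the targets with the wrist camera, so that pots and knobs share one calibration.

```bash
cat >> h.py <<'E'
R0=np.array([[0,0,1.],[0,1,0],[-1,0,0]])
ROW={"mini":(.034,.06),"small":(.047,.07),"medium":(.06,.08),"large":(.073,.09)}
C0={"large":(.671,-.141),"medium":(.458,-.290),"small":(.448,-.003),"mini":(.456,.279),"stack":(.6626,.1289)}
def snap(tag):
    s=sense();p,d=camera("wrist");cv2.imwrite(f"pics/{tag}.png",p[:,:,::-1])
    P=cloud("wrist",d,(s["tcp_rot"],s["position"])).reshape(-1,3)
    return P[np.isfinite(P[:,0])]
def rim(P,n,c):
    ro,h=ROW[n]
    for it in range(6):
        rr=np.hypot(P[:,0]-c[0],P[:,1]-c[1])
        Q=P[(rr<ro+.02)&(rr>ro-.025)&(abs(P[:,2]-h)<.004)]
        c,e=fit(Q,ro-.002,c)
    a=np.arctan2(Q[:,1]-c[1],Q[:,0]-c[0])
    return c,e,len(Q),np.histogram(a,8,(-np.pi,np.pi))[0], np.percentile(Q[:,2],90)
def knob(P,c,ztop,tol=.004):
    for it in range(5):
        rr=np.hypot(P[:,0]-c[0],P[:,1]-c[1])
        Q=P[(rr<.02)&(abs(P[:,2]-ztop)<tol)]
        c=(Q[:,:2].max(0)+Q[:,:2].min(0))/2 if it<2 else np.median(Q[:,:2],0)
    return c,len(Q),np.median(Q[:,2]),np.ptp(Q[:,:2],axis=0)
def disc(P,c,zt,R):
    rr=np.hypot(P[:,0]-c[0],P[:,1]-c[1])
    Q=P[(rr<R+.012)&(abs(P[:,2]-zt)<.004)]
    (x,y),r=cv2.minEnclosingCircle((Q[:,:2]*1000).astype(np.float32))
    return np.array([x,y])/1000,r/1000,len(Q)
E
python3 - <<'E'
from h import *
print([n for n in C0 for z in (.1,.3) if inverse_kinematics([*C0[n],z],R0) is None])
for n in ["large","medium","small","mini"]:
    z=ROW[n][1]+.16
    movep([*C0[n],z],R0); sleep(.2)
    P=snap("w_"+n); np.save("P_"+n+".npy",P)
    print(n,rim(P,n,np.array(C0[n])),sense()["time_s"])
movep([*C0["stack"],.30],R0); sleep(.2)
P=snap("w_stack"); np.save("P_stack.npy",P)
print(knob(P,np.array(C0["stack"]),.152))
for i,(zt,R) in enumerate([(.128,.039),(.096,.052),(.064,.065),(.032,.078)]): print(disc(P,C0["stack"],zt,R))
print(sense()["time_s"],sense()["wrist_force"])
E
```

```text
[]
large (array([ 0.67145827, -0.14099527]), np.float64(0.0011049683196296956), 2375, array([292, 285, 282, 290, 300, 314, 308, 304]), np.float64(0.09042453423907827)) 1.0167
medium (array([ 0.45870552, -0.28942919]), np.float64(0.0011069727249934033), 1932, array([239, 238, 237, 237, 243, 249, 251, 238]), np.float64(0.08046767621287627)) 2.2833
small (array([ 0.44730921, -0.00242306]), np.float64(0.001064720382740733), 1467, array([184, 181, 186, 181, 174, 191, 192, 178]), np.float64(0.07042131069942718)) 3.6417
mini (array([0.45669548, 0.28066941]), np.float64(0.0010945247226125492), 1049, array([128, 133, 135, 129, 121, 136, 138, 129]), np.float64(0.06042110299726318)) 4.9833
(array([0.66243645, 0.13331937]), 442, np.float64(0.15042962768019824), array([0.02025512, 0.02087107]))
(array([0.66213   , 0.13268344]), 0.039662109375, 4716)
(array([0.66364252, 0.13056404]), 0.05258134078979492, 1603)
(array([0.66336108, 0.12955803]), 0.06557039642333984, 1635)
(array([0.66187   , 0.13250862]), 0.07858609008789062, 1800)
6.275 [-0.47844821  0.19232924  0.08491186]
```

View pics/w_stack.png

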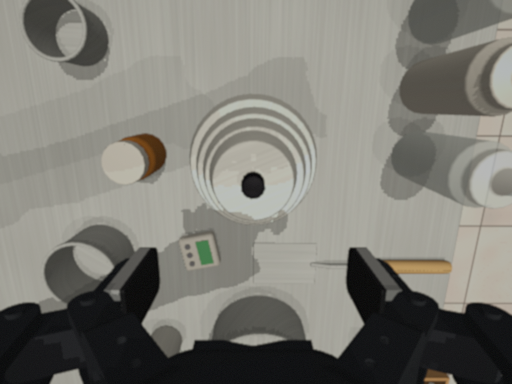

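View pics/w_mini.png

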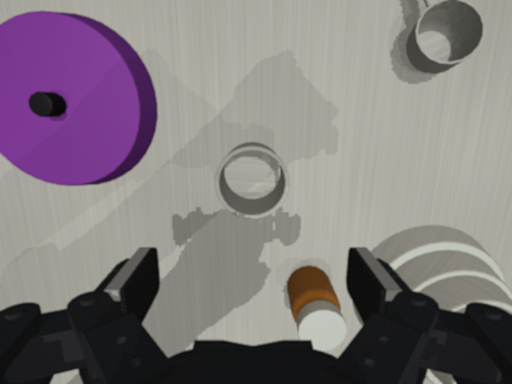

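The stack picture shows the top knob at (253,186), rings slightly staggered, and the mini pot's rim fits cleanly. All rims are at the expected heights. Mini lid first.

```bash
cat >> h.py <<'E'
POT={"large":(.6715,-.1410),"medium":(.4587,-.2894),"small":(.4473,-.0024),"mini":(.4567,.2807)}
def st(m):
    s=sense();print(m,"t%.2f"%s["time_s"],"p",s["position"].round(4),"F",s["wrist_force"].round(2),"gap %.4f"%s["finger_gap"])
    return s
def pick(k,zdisc,off=.029):
    command_gripper(.06)
    movep([*k,zdisc+.065],R0); move_l([*k,zdisc+off],feed=.12); st("at knob")
    command_gripper(.0,50); st("closed")
    move_l([*k,max(zdisc+off+.07,.21)],feed=.2); sleep(.15); st("lifted")
def place(n,off=.029,zc=.22):
    p=POT[n];h=ROW[n][1]; z=h+.003+off
    if sense()["position"][2]<zc: q=sense()["position"];move_l([q[0],q[1],zc],feed=.25)
    movep([*p,max(z+.06,.0)],R0)
    move_l([*p,z+.032],feed=.15); sleep(.15); st("above")
    r=move_l([*p,z-.001],feed=.05,until_force=8); st(f"down contact={r} ztarget {z:.4f}")
def release(n):
    command_gripper(.05); s=st("released")
    q=s["position"]; move_l([q[0],q[1],q[2]+.06],feed=.2)
E
python3 - <<'E'
from h import *
pick((.6624,.1330),.128)
E
```

```text
at knob t7.61 p [0.6632 0.1332 0.1583] F [0.4  0.02 0.67] gap 0.0600
closed t8.05 p [0.663  0.1332 0.1579] F [1.21 0.4  2.11] gap 0.0201
lifted t8.70 p [0.6613 0.1326 0.2248] F [-0.01  0.23 -0.33] gap 0.0198
```

Run:
```python
from h import *
p,d=camera("side");cv2.imwrite("pics/s1.png",cv2.resize(p[60:300,60:360,::-1],None,fx=2,fy=2))
place("mini")
```

```text
above t10.27 p [0.4577 0.2808 0.1249] F [-0.26 -0.05  0.23] gap 0.0200
down contact=True ztarget 0.0920 t10.85 p [0.4563 0.2804 0.094 ] F [-1.7  -0.63  5.55] gap 0.0200
```

View pics/s1.png

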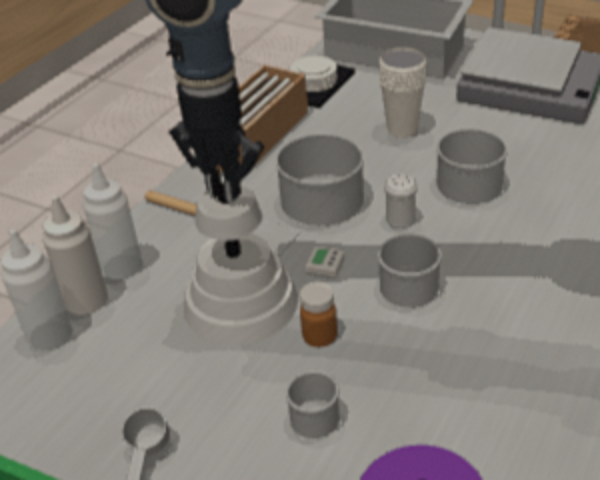

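The lid was lifted level. It touched down about 2 mm above the computed height, so I'll release and look.

Run:
```python
from h import *
release("mini")
movep([*POT["mini"],.24],R0); sleep(.2)
P=snap("m1"); np.save("P_m1.npy",P)
c=np.array(POT["mini"])
print(knob(P,c,.087)); print(disc(P,c,.063,.039))
rr=np.hypot(P[:,0]-c[0],P[:,1]-c[1]);Q=P[(rr<.035)&(rr>.015)&(abs(P[:,2]-.063)<.012)]
A=np.c_[Q[:,:2]-c,np.ones(len(Q))];s=np.linalg.lstsq(A,Q[:,2],rcond=None)[0];print("plane",s,np.percentile(Q[:,2],[5,50,95]))
```

```text
released t11.25 p [0.4558 0.2799 0.0935] F [-0.03 -0.57 -0.17] gap 0.0502
(array([0.45731126, 0.28064473]), 444, np.float64(0.08638944381403382), array([0.02048952, 0.02053507]))
(array([0.45676224, 0.28014349]), 0.039785469055175784, 4660)
plane [-0.00138232 -0.00087597  0.06270473] [0.06157512 0.06269661 0.06384472]
```

View pics/m1.png

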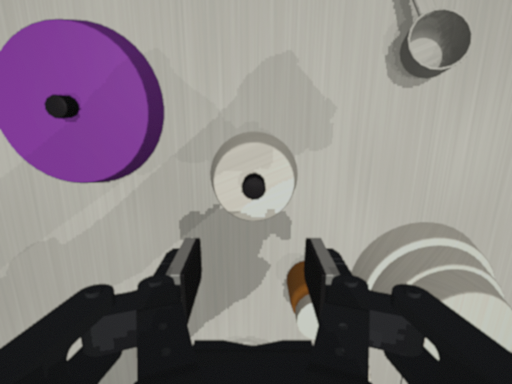

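The mini lid sits level (tilt 0.1°), its top at 0.0627 (0.063 expected), with the knob at (254,186). Next the small one.

```bash
cat >> h.py <<'E'
LR={"mini":.039,"small":.052,"medium":.065,"large":.078}
ZD={"mini":.128,"small":.096,"medium":.064,"large":.032}
def plane(P,c,z,R):
    rr=np.hypot(P[:,0]-c[0],P[:,1]-c[1]);Q=P[(rr<R-.004)&(rr>.015)&(abs(P[:,2]-z)<.015)]
    s=np.linalg.lstsq(np.c_[Q[:,:2]-c,np.ones(len(Q))],Q[:,2],rcond=None)[0];print("plane",s.round(4),"expect",z)
def do(n):
    zd=ZD[n]
    movep([*C0["stack"],zd+.17],R0); sleep(.2)
    P=snap("stk_"+n); k=knob(P,np.array(C0["stack"]),zd+.024); d=disc(P,k[0],zd,LR[n])
    print(k,d); plane(P,k[0],zd,LR[n])
    assert k[1]>200 and abs(k[2]-zd-.0225)<.004 and np.hypot(*(k[0]-d[0]))<.003
    pick(k[0],zd)
    p,_=camera("side");cv2.imwrite(f"pics/lift_{n}.png",cv2.resize(p[60:300,60:360,::-1],None,fx=2,fy=2))
def done(n):
    release(n); c=np.array(POT[n]);h=ROW[n][1]
    movep([*c,h+.18],R0); sleep(.2); P=snap("seat_"+n)
    print(knob(P,c,h+.027),disc(P,c,h+.003,LR[n])); plane(P,c,h+.003,LR[n]); st("")
E
python3 - <<'E'
from h import *
do("small"); place("small")
E
```

```text
(array([0.66351184, 0.13128939]), 447, np.float64(0.11867977672711139), array([0.0210165 , 0.02044961])) (array([0.66357568, 0.13057666]), 0.05267569351196289, 8789)
plane [-0.001  -0.0011  0.0949] expect 0.096
at knob t14.87 p [0.6643 0.1315 0.1263] F [-0.45  0.62  0.13] gap 0.0604
closed t15.30 p [0.6643 0.1314 0.126 ] F [1.28 0.38 3.65] gap 0.0201
lifted t16.02 p [0.6623 0.1309 0.2076] F [ 0.58  0.39 -0.45] gap 0.0199
above t17.82 p [ 0.4483 -0.0021  0.1347] F [ 1.39 -0.96 -0.96] gap 0.0201
down contact=True ztarget 0.1020 t18.42 p [ 0.4468 -0.0025  0.1036] F [-2.09  0.18  6.93] gap 0.0199
```

View pics/lift_small.png

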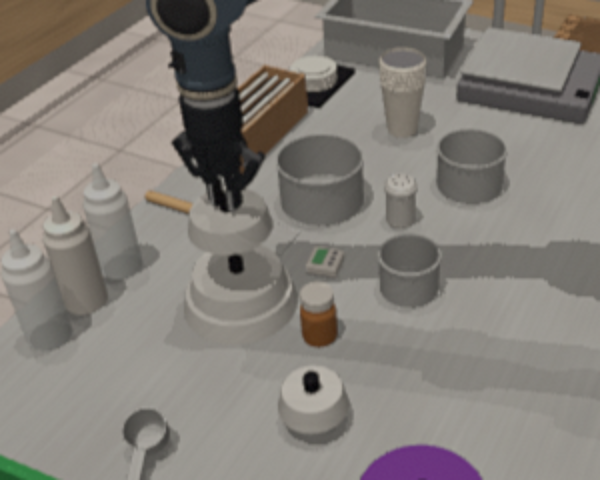

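The small lid hangs level from the knob and has touched down 1.6 mm above the computed height, much like the mini lid.

Run:
```python
from h import *
done("small"); do("medium"); place("medium")
```

```text
released t18.82 p [ 0.4462 -0.0026  0.1032] F [0.87 0.   0.38] gap 0.0497
(array([ 0.44757796, -0.00256057]), 440, np.float64(0.09630295477559031), array([0.02135552, 0.02090493])) (array([ 0.44731259, -0.00337743]), 0.05283472061157227, 8585)
plane [-0.0009 -0.0006  0.0726] expect 0.07300000000000001
 t19.96 p [ 0.4464 -0.0025  0.2484] F [-0.36 -0.43 -0.21] gap 0.0497
(array([0.66342444, 0.13036473]), 450, np.float64(0.08700916559625627), array([0.0210361 , 0.02064414])) (array([0.66339893, 0.12964265]), 0.06555246734619141, 14079)
plane [-0.0006 -0.0009  0.0633] expect 0.064
at knob t22.42 p [0.6641 0.1306 0.0941] F [-0.02 -0.37 -0.66] gap 0.0600
closed t22.86 p [0.6643 0.1305 0.094 ] F [ 1.3  -0.33  2.88] gap 0.0199
lifted t23.74 p [0.6623 0.13   0.2077] F [ 0.51  0.81 -1.17] gap 0.0197
above t26.24 p [ 0.4595 -0.2894  0.1449] F [ 0.13 -0.33 -1.14] gap 0.0201
down contact=True ztarget 0.1120 t26.83 p [ 0.4582 -0.2892  0.1133] F [-1.42  0.36  5.09] gap 0.0201
```

View pics/lift_medium.png

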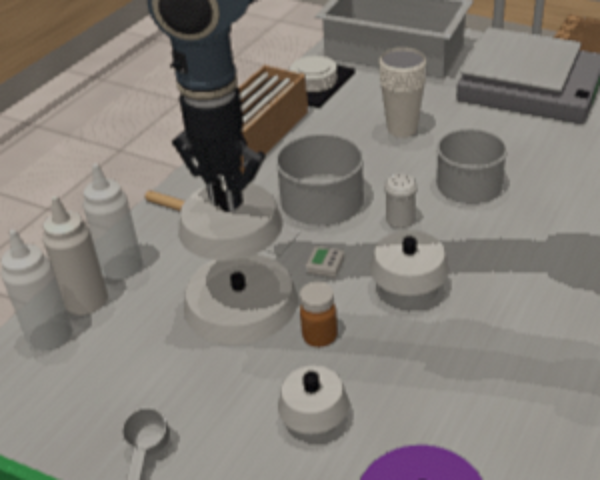

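The small lid is seated level (0.0726, 0.073 expected). The medium lid has been lifted level and is on its pot. I'll release it, then do the large one.

Run:
```python
from h import *
done("medium"); do("large"); place("large")
```

```text
released t27.23 p [ 0.4575 -0.2889  0.1128] F [ 0.2  -0.6  -0.17] gap 0.0502
(array([ 0.45875358, -0.28938126]), 444, np.float64(0.10628432663375814), array([0.02052551, 0.02108488])) (array([ 0.45880417, -0.2900564 ]), 0.06559239959716796, 13665)
plane [-0.001  -0.0007  0.0826] expect 0.083
 t28.38 p [ 0.4579 -0.289   0.2583] F [0.8  0.44 0.47] gap 0.0499
(array([0.66228698, 0.13312874]), 460, np.float64(0.05522633478714478), array([0.02086559, 0.02120595])) (array([0.66233044, 0.13217986]), 0.07878355407714843, 20810)
plane [-0.0008 -0.0006  0.0315] expect 0.032
at knob t31.56 p [0.663  0.1333 0.062 ] F [-0.44  0.16  0.14] gap 0.0602
closed t31.99 p [0.6632 0.1334 0.0621] F [0.66 0.08 3.68] gap 0.0198
lifted t33.03 p [0.6614 0.1328 0.2079] F [ 0.1  -0.49 -2.65] gap 0.0199
above t34.89 p [ 0.6723 -0.1402  0.1551] F [ 0.21  0.56 -2.46] gap 0.0199
down contact=True ztarget 0.1220 t35.49 p [ 0.6709 -0.1411  0.1231] F [-0.31  0.45  4.7 ] gap 0.0202
```

View pics/lift_large.png

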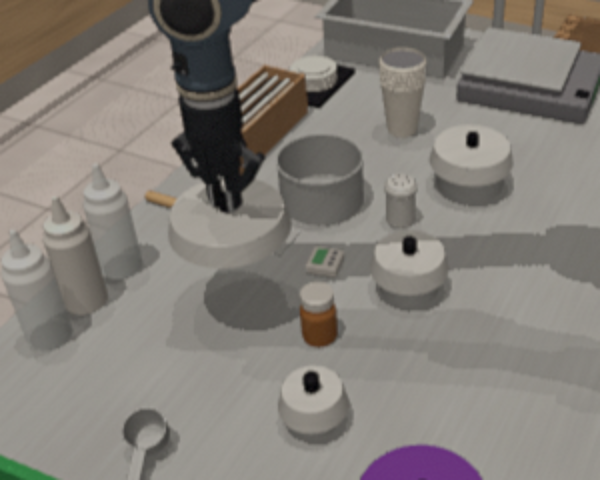

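The large lid was lifted level and is on its pot, and the medium lid is seated. I'll release the large one, retreat and check everything.

Run:
```python
from h import *
done("large")
q=sense()["position"]; movep([.67,.05,.36],R0); sleep(.5)
for n in ["scene","side"]:
    p,d=camera(n); cv2.imwrite(f"pics/end_{n}.png",p[:,:,::-1])
    P=cloud(n,d).reshape(-1,3);P=P[np.isfinite(P[:,0])]
    for k in POT:
        print(n,k,end=" ");plane(P,np.array(POT[k]),ROW[k][1]+.003,LR[k])
st("end")
```

```text
released t35.89 p [ 0.6699 -0.141   0.1216] F [0.65 0.06 0.63] gap 0.0497
(array([ 0.67178398, -0.14098781]), 439, np.float64(0.11621496980268176), array([0.02049279, 0.02065372])) (array([ 0.67163824, -0.14188672]), 0.07874180603027343, 19912)
plane [-0.0011 -0.0008  0.0926] expect 0.093
 t37.03 p [ 0.6707 -0.141   0.2679] F [-0.37  0.47  0.06] gap 0.0500
scene large plane [ 0.0027 -0.001   0.0922] expect 0.093
scene medium plane [-0.0003  0.0012  0.0821] expect 0.083
scene small plane [-0.0007 -0.0048  0.0721] expect 0.07300000000000001
scene mini plane [0.019  0.008  0.0623] expect 0.063
side large plane [ 0.002  -0.0054  0.0944] expect 0.093
side medium plane [ 0.003  -0.0063  0.0844] expect 0.083
side small plane [ 0.0068 -0.0099  0.0743] expect 0.07300000000000001
side mini plane [ 0.0003 -0.0042  0.0639] expect 0.063
end t38.48 p [0.67   0.0499 0.36  ] F [-0.58  0.06  0.05] gap 0.0500
```

View pics/end_side.png

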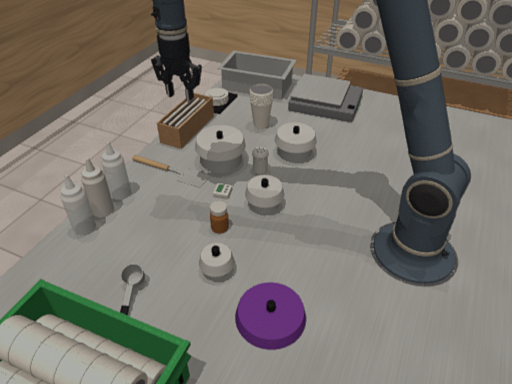

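View pics/end_scene.png

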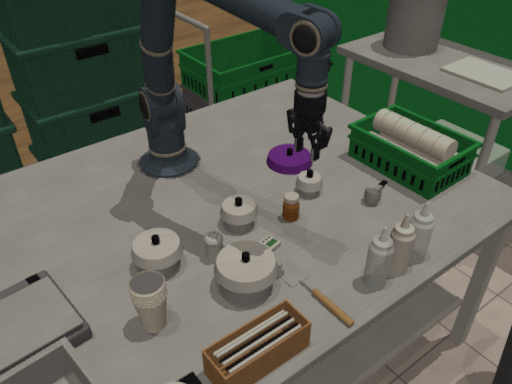

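All four lids are on: in the side picture their knobs are at (220,135), (296,130), (265,183) and (216,251). The jar (219,217), the shaker (260,161) and the purple lid are where they started. Handing in.

```bash
python3 -c "
from rig import *
print(finish_job())"
```

```text
the job is handed in; nothing more can be done
None
```

All four lids are on their own canisters, and I handed the job in at about 38.5 s of the 122 s. I took the stack apart by the knobs, top down: mini, small, medium, large.

**Lids:** After each release, the wrist camera showed the lid's top within 0.5 mm of its seated height and tilted no more than about 0.1°. Each lid was centred on its canister to within about 1 mm.

**Checks that disagreed:** During lowering, the lids met the rims 1–2 mm above the computed height. The fixed cameras' final readings were within 1.5 mm of the expected heights. Their tilt readings were up to about 0.7° for three lids and 1.2° for the mini lid in the scene camera. I put that down to depth noise, because the wrist camera and the other view read level.

**Everything else:** In the final pictures the jar, the shaker and the purple lid are where they started; I judged that by eye. The wrist-force readings I printed between moves stayed below about 8 N.

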